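# Tip the capped tubes out of a hinged tilt tray

### The job

Two hinged tilt trays stand one behind the other on the bench. Take the one that holds the two capped tubes by its T handle and lift it until both tubes have slid into the grey box at its hinged end, then lower the tray gently, without letting it drop, until it lies fully down, and let go. Do not touch the tubes with the gripper, and leave the tray with the dish down.

Things in the scene. Friction and masses are not known exactly. Their poses are not given: they have to be found in the camera images.
- tube_tray (a joint): Hinge of the aluminium tilt tray with the tubes (rad): 0 = lying level, grows as the handle end is lifted, stop at 1.15. Tray 140 mm long, 106 mm wide, walls 22 mm, open at the hinge end (left) with a lip over the box; 0.35 kg. Falls shut if released. The hinge is nearly free. The tubes slide or tumble out at about 0.4 to 0.9 rad. Lengthwise it lies square to straight ahead within 0.2 rad.
- tube_tray_handle (a point): Centre of the black crossbar of that tray's T handle, at its free right-hand end, 100 mm above the bench when down. Bar: 12 mm thick, 50 mm long, 36 mm off the tray on a 9 mm central stem; pinched over its two ends it pivots between the fingers. Axes turn with the tray: x to the hinge (the robot's left), y along the bar. The hinge axis is parallel to y, at 176 mm along x and 10 mm along -z.
- spare_tray (a joint): hinge of the other tilt tray, of the same build and facing the same way, which holds a round dish instead of tubes; same values. It stands about 165 mm nearer to or farther from the robot than the first.
- tube_a: capped blood tube with a purple cap, 86 mm long, 13 mm thick (cap 16 mm), 15 g, lying across the tray; the origin is midway along it at its underside as it lies, its y axis runs along the tube.
- tube_b: the same sort of tube with a red cap, lying beside the first in the same tray.
- catch_box: open grey plastic box under the lip at the left, hinged end of the tray with the tubes, 90 mm (x, along the tray, pointing to the robot's left) by 126 mm (y) by 62 mm high, walls 4 mm; the origin is the centre of its underside.
Mind the look-alikes: they are no part of the job. What is shaped like the tube_a but blue or green is not meant.

How it is judged:
On the way:
1. the tray with the tubes has been lifted past 0.4 rad (value of joint tube_tray above 0.4 rad), for 0.2 s.
At the end, for the whole second after the job is handed in: The tray that held the tubes lies down on its stand (within 0.06 rad), the other tray too, and both tubes lie at rest in the grey box (their middles within its outline and less than 60 mm above its underside) (value of joint each of tube_tray, spare_tray below 0.06 rad and x of tube_a in the frame of catch_box between -0.045 and 0.045 m and y of tube_a in the frame of catch_box between -0.063 and 0.063 m and z of tube_a in the frame of catch_box between -0.01 and 0.06 m and x of tube_b in the frame of catch_box between -0.045 and 0.045 m and y of tube_b in the frame of catch_box between -0.063 and 0.063 m and z of tube_b in the frame of catch_box between -0.01 and 0.06 m and linear speed of each of tube_a, tube_b below 0.03 m/s); the robot touches nothing.
It fails at once if the tray is let drop: it swings down faster than 2 rad/s while still more than 0.12 rad up (velocity of joint tube_tray below -2 rad/s and value of joint tube_tray above 0.12 rad).
It fails at once if the other tray is lifted by more than 0.15 rad (value of joint spare_tray above 0.15 rad).
It fails at once if the gripper touches a tube (contact force between the fingers and tube_a above 0.5 N or contact force between the fingers and tube_b above 0.5 N).
It also fails if it takes over 42 s, if anything falls off the work surface, if the arm or the gripper's body presses on something with over 40 N, if the wrist force passes 120 N, or if a joint passes its speed limit or range.

### The arm

A 6-joint arm with a two-finger parallel gripper is mounted at the origin on a cart in front of the work surface, level with it; the furniture and walls round the work are solid. World frame = base frame: x ahead of the robot, y to its left, z up, the work surface at z = 0. Lengths are in m, angles in rad, forces in N, time in s.
With the tool pointing down it reaches from about 0.4 to 0.825 m from the base axis. Payload 7 kg.
Tool frame: the origin (TCP) lies at the very end of the fingers, on their centre line; the grasp point (between the pads) lies 19 mm behind it; z points along the fingers, y is the line along which they close (so a half turn about z gives the same grasp; the last joint's range is limited). The gripper opens to 85 mm and grips with 20 to 120 N. Pads are 22 mm wide; open, the fingers measure 114 mm over their backs; the gripper's body (76 mm by 85 mm) begins 54 mm behind the grasp point. The pads swing forward as they close: fully open they stand 13 mm farther back than shut.
Start: joints at [-0.876, 0.359, 0.012, 0, -1.224, -0.288], TCP at [0.267, -0.62, 0.231] pointing down, gripper open.
Joint ranges: [-3.07, 3.07], [-1.43, 2.12], [-1.02, 1.25], [-3.03, 1.67], [-3.05, -0], [-3.03, 3.03]. Speed limits (rad/s): [2.39, 2.39, 3.01, 3.14, 3.14, 3.14].

### API

Orientations are given as a unit quaternion [w, x, y, z].
In Python, from plant import telemetry, vision, sign_off, spotter gives the robot as it stands.
- The arm moves only by the tool drive_tool, never from a script. Its argument "plan" is a list of rows, each an object with "travel": the shift along the tool's x, y, z each as a share of 5 cm, from -1 to 1, a list of three; "delta_rot": the turn, a rotation vector about the tool's x, y, z each as a share of 10 degrees, from -1 to 1, a list of three; "grip": the closure, from -1 (fully open) to 1 (shut). A call has 1 to 8 rows; each row shifts and turns the commanded pose from where the row before left it, along the tool's axes as they then stand; what a row does not reach is not made up. A row lasts 1/8 s, in which the tool goes at most 62.5 mm and 10.7 degrees, less where a joint would pass 70% of its speed; a pose out of reach is approached as far as the arm can. A call with a number of a shift or a turn outside -1 to 1 is refused whole. A call with a gripper value outside its range is refused whole. The fingers move at their own pace and stop on an object; "squeeze" is the grip in N (left out, the last holds). Time passes only in rows, so rows that do not move let the fingers close. It gives the time, the measured TCP pose, the force, the opening and the grip force at its end, in the units of the state.
- telemetry.state(): the state, without advancing time (a new reading comes with each control period).
- vision.snapshot(name): name is "scene" or "top" or "wrist"; returns the picture (384x512x3 uint8, blue, green, red); there is no depth.
- vision.calibration(name): a dict with "intrinsics" (3x3 intrinsics, pixels), "R" (3x3) and "t" (3): a world point X has camera coordinates R X + t. Camera axes: x right, y down, z forward; pixel columns grow to the right and rows downward; lengths in m; the calibration is good to about 2 mm. The wrist camera is an equidistant fisheye: a pixel r from the principal point sees the ray r / f radians off the axis. A picture is of the moment at which its call begins: read the wrist's pose just before it. calibration takes no time and is no camera call; for the wrist camera it gives the pose at the moment of the call.
- sign_off(): hands the job in; it is judged then, once.
Trained networks look in the newest picture that a camera, given by its name, has taken for a name from the list of things; names that differ only in an ending like _2 or _b are one class to them, and where a whole thing is asked for, a point or a joint stands for the part that bears it (a point fixed in the world has none). Each returns a list of dicts, best first, with "score" (0 to 1); they miss things now and then, are a little off and sometimes report something else, mostly with a low value. They report only what shows in the picture. A call takes as long as a camera call. They do not tell look-alikes from the thing itself.
- spotter.cut_out(camera, name): "region" (384x512 bool, what is visible of it) and "uv" ([column, row] in pixels, amid what is visible of it).
- spotter.mark_of(camera, name): "uv" ([column, row] in pixels: a listed point, or the origin of a listed thing).
The state is a dict: "t": time; "joints": joint angles; "dq": joint speeds; "joint_efforts": joint torques, N m; "eef_pos": TCP position; "orientation": TCP orientation; "ft_force": force on the tool from outside, world axes, zero at the start; "moment": the same for the moment, N m; "grip_width": opening from 0.0 (shut) to 1.0 (fully open); "gripper_force": force on a finger pad.
Only numpy, scipy, OpenCV 4.12 (cv2) and the standard library are available. Lean on these libraries where they do the work, as an engineer would, in place of code of your own. Each camera call takes 0.05 s, during which the arm holds its last target. There are 200 camera calls.

## Working session

There is one attempt and no reset: what is moved stays moved. The work goes in short steps, Python scripts to look and compute and a tool call to move; the robot and the scene stay as the last step left them, time stands still between calls to the robot, and variables do not carry over. Pictures are saved under pics/ and viewed, at most 10 in all, crops included, and the job is handed in when it is done.

Besides the shell and the picture viewer there is one more tool, called after "Emit:" as name(argument=value, ...) on one line, values as JSON. drive_tool: Moves the arm, as the interface text tells. Its arguments: {"type":"object","properties":{"plan":{"type":"array","items":{"type":"object","properties":{"travel":{"type":"array","items":{"type":"number"}},"delta_rot":{"type":"array","items":{"type":"number"}},"grip":{"type":"number"}}}},"squeeze":{"type":"number"}},"required":["plan"]}

```bash
mkdir -p pics; ls; python3 - <<'E'
from plant import telemetry, vision, spotter
import cv2,numpy as np
print(telemetry.state())
for c in ("scene","top"):
    im=vision.snapshot(c); cv2.imwrite(f"pics/{c}0.png",im)
    print(c,{k:np.round(v,4).tolist() for k,v in vision.calibration(c).items()})
    for n in ("tube_tray_handle","tube_a","tube_b","catch_box"):
        print(n,[(round(d["score"],2),np.round(d["uv"],1).tolist()) for d in spotter.mark_of(c,n)])
E
```

```text
pics
{'t': 0.0, 'joints': array([-8.75933867e-01,  3.59374232e-01,  1.10372492e-02, -3.32434225e-04,
       -1.22405778e+00, -2.88082382e-01]), 'dq': array([-0.00139827,  0.00162619, -0.0010023 ,  0.00068589, -0.0002772 ,
        0.00015776]), 'joint_efforts': array([ 6.20286482e-04, -5.83324599e+01,  2.93403822e+01,  6.93635568e+00,
       -6.14436634e-03,  2.36143188e-05]), 'eef_pos': array([ 0.26683817, -0.6194992 ,  0.23036563]), 'orientation': array([-2.39387844e-04, -2.01935135e-01,  9.79398559e-01,  7.78373011e-04]), 'ft_force': array([ 0.75059874,  0.66440218, -0.46909672]), 'moment': array([ 0.02623397,  0.01010083, -0.00700377]), 'gripper_force': 0.0, 'grip_width': 0.9999507670146343}
scene {'intrinsics': [[484.4701, 0.0, 251.4184], [0.0, 484.4701, 189.1358], [0.0, 0.0, 1.0]], 'R': [[0.8263, -0.5629, 0.0197], [-0.2722, -0.4297, -0.861], [0.4932, 0.706, -0.5083]], 't': [-0.56, 0.1096, 0.9205]}
tube_tray_handle [(0.56, [230.4, 220.5])]
tube_a [(0.79, [357.1, 263.0]), (0.56, [275.8, 288.0]), (0.43, [206.5, 189.8]), (0.43, [211.7, 202.1])]
tube_b [(0.79, [357.1, 263.0]), (0.56, [275.8, 288.0]), (0.43, [206.5, 189.8]), (0.43, [211.7, 202.1])]
catch_box [(0.74, [190.5, 208.5])]
top {'intrinsics': [[439.4502, 0.0, 258.1009], [0.0, 439.4502, 190.275], [0.0, 0.0, 1.0]], 'R': [[-0.026, -0.9989, -0.0379], [-0.9966, 0.0288, -0.0777], [0.0787, 0.0357, -0.9963]], 't': [-0.2372, 0.5225, 1.0057]}
tube_tray_handle [(0.82, [299.3, 237.9]), (0.51, [201.2, 225.4])]
tube_a [(0.67, [342.6, 148.1]), (0.63, [259.7, 234.8]), (0.6, [332.8, 219.0]), (0.56, [236.6, 231.5])]
tube_b [(0.67, [342.6, 148.1]), (0.63, [259.7, 234.8]), (0.6, [332.8, 219.0]), (0.56, [236.6, 231.5])]
catch_box [(0.57, [201.2, 226.2])]
```

```bash
python3 - <<'E'
import cv2
a=cv2.imread("pics/top0.png"); cv2.imwrite("pics/top0b.png",cv2.resize(a[90:300,150:430],None,fx=2.8,fy=2.8,interpolation=cv2.INTER_CUBIC))
E
```

```text
(no output)
```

View pics/scene0.png

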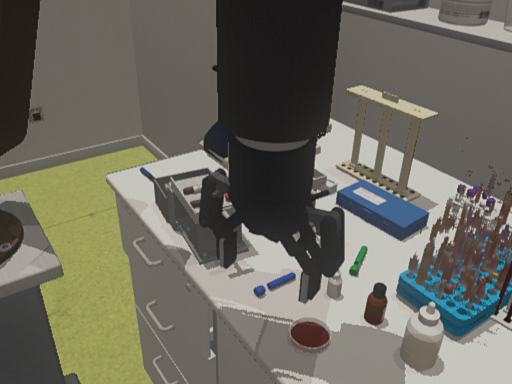

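View pics/top0b.png

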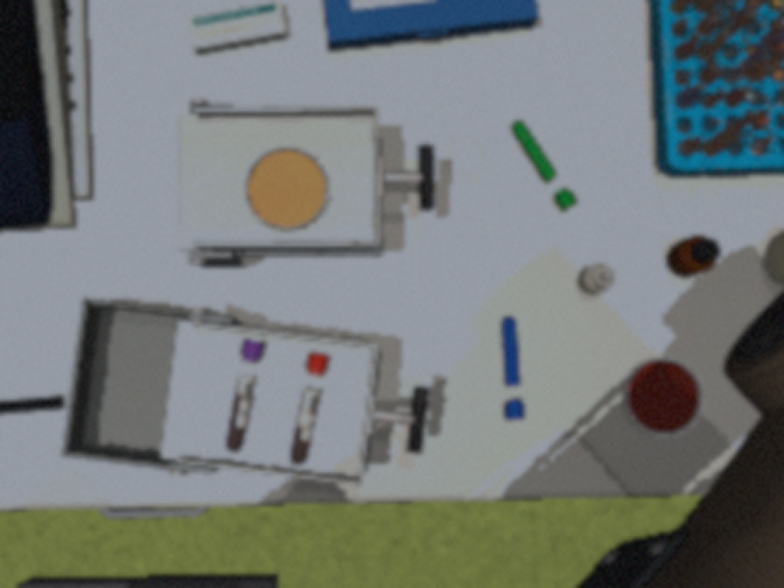

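The top view shows that the near (lower) tray holds the purple tube (cap at crop 252,350) and the red tube (cap at 317,363). Its box is on the left, and its black T bar is at crop (418,419), which is full-image (299.3,239.6). The far tray has the dish. The scene view shows the start pose of the arm partly hiding the tray.

```bash
cat > h.py <<'E'
import numpy as np
from plant import telemetry, vision
from scipy.spatial.transform import Rotation as Ro
def ray(cam,uv,z):
    c=vision.calibration(cam);K,R,t=[np.array(c[k]) for k in("intrinsics","R","t")]
    d=R.T@np.linalg.inv(K)@np.array([uv[0],uv[1],1.]);o=-R.T@t
    return o+d*(z-o[2])/d[2]
def rot(s): q=s["orientation"]; return Ro.from_quat([q[1],q[2],q[3],q[0]])
E
python3 - <<'E'
from h import *
f=lambda u,v:(150+u/2.8,90+v/2.8)
for n,p,z in [("bar",f(418,419),.106),("end far",f(421,388),.106),("end near",f(414,452),.106),("mark",(299.3,237.9),.1),
  ("wallfarR",f(380,340),.115),("wallfarL",f(200,313),.115),("wallnearR",f(360,479),.115),("boxfarL",f(85,302),.062),("boxnearL",f(68,454),.062),("spare bar",f(427,177),.106)]:
    print(n,np.round(ray("top",p,z),4))
s=telemetry.state();print(rot(s).as_matrix().round(3))
E
```

```text
bar [ 0.4026 -0.3382  0.106 ]
end far [ 0.4256 -0.3412  0.106 ]
end near [ 0.3782 -0.3344  0.106 ]
mark [ 0.406  -0.3386  0.1   ]
wallfarR [ 0.4621 -0.3114  0.115 ]
wallfarL [ 0.486  -0.1773  0.115 ]
wallnearR [ 0.3599 -0.2935  0.115 ]
boxfarL [ 0.5002 -0.0791  0.062 ]
boxnearL [ 0.3804 -0.0641  0.062 ]
spare bar [ 0.5849 -0.351   0.106 ]
[[-0.918 -0.396 -0.   ]
 [-0.396  0.918  0.   ]
 [-0.     0.    -1.   ]]
```

Emit:
drive_tool(plan=[{"travel": [0, 0, 0], "delta_rot": [0, 0, -1], "grip": -1}, {"travel": [0, 0, 0], "delta_rot": [0, 0, -1], "grip": -1}, {"travel": [0, 0, 0], "delta_rot": [0, 0, -1], "grip": -1}, {"travel": [0, 0, 0], "delta_rot": [0, 0, -1], "grip": -1}, {"travel": [0, 0, 0], "delta_rot": [0, 0, -1], "grip": -1}, {"travel": [0, 0, 0], "delta_rot": [0, 0, -0.8], "grip": -1}, {"travel": [0, 0, 0], "delta_rot": [0, 0, 0], "grip": -1}], squeeze=25)

```text
t: 1.38
eef_pos: [0.267, -0.6199, 0.2313]
orientation: [-0.0, -0.651, 0.759, -0.0]
ft_force: [1.0, -0.8, -0.3]
grip_width: 1.002
gripper_force: 0.0
```

```bash
python3 - <<'E'
from h import *
s=telemetry.state();R=rot(s).as_matrix();print(s["eef_pos"],s["joints"],R.round(3))
print(R.T@(np.array([.404,-.338,.19])-s["eef_pos"])/.05)
E
```

```text
[ 0.2670367  -0.61991318  0.23132626] [-8.75910522e-01  3.58569371e-01  1.18967249e-02  3.11783570e-05
 -1.22409497e+00  7.23220827e-01] [[-0.152 -0.988 -0.   ]
 [-0.988  0.152 -0.   ]
 [ 0.    -0.    -1.   ]]
[-5.98931417 -1.84989441  0.82628369]
```

Emit:
drive_tool(plan=[{"travel": [-0.75, -0.23, 0.1], "grip": -1}, {"travel": [-0.75, -0.23, 0.1], "grip": -1}, {"travel": [-0.75, -0.23, 0.1], "grip": -1}, {"travel": [-0.75, -0.23, 0.1], "grip": -1}, {"travel": [-0.75, -0.23, 0.1], "grip": -1}, {"travel": [-0.75, -0.23, 0.1], "grip": -1}, {"travel": [-0.75, -0.23, 0.1], "grip": -1}, {"travel": [-0.75, -0.23, 0.1], "grip": -1}])

```text
invalid input at $.plan[0]: expected keys travel, delta_rot, grip
```

Emit:
drive_tool(plan=[{"travel": [0, 0, 0], "grip": -1}, {"travel": [0, 0, 0], "grip": -1}])

```text
invalid input at $.plan[0]: expected keys travel, delta_rot, grip
```

```bash
python3 - <<'E'
from h import *
from plant import spotter
import cv2
s=telemetry.state();R=rot(s).as_matrix();print(s["eef_pos"],s["joints"])
c=vision.calibration("wrist");im=vision.snapshot("wrist");cv2.imwrite("pics/w1.png",im)
K,Rc,t=[np.array(c[k]) for k in("intrinsics","R","t")];print(K.round(1).tolist(),(-Rc.T@t).round(3))
for n in("tube_tray_handle",):
  for d in spotter.mark_of("wrist",n):
    u=(np.array(d["uv"])-K[:2,2])/K[0,0];r=np.linalg.norm(u)
    v=Rc.T@np.array([*(u/r*np.sin(r)),np.cos(r)]);o=-Rc.T@t
    print(d["score"],d["uv"],(o+v*(.1-o[2])/v[2]).round(4))
im=vision.snapshot("top");cv2.imwrite("pics/t1.png",cv2.resize(im[180:300,150:350],None,fx=3.5,fy=3.5,interpolation=cv2.INTER_CUBIC))
E
```

```text
[ 0.2670367  -0.61991318  0.23132626] [-8.75910522e-01  3.58569371e-01  1.18967249e-02  3.11783570e-05
 -1.22409497e+00  7.23220827e-01]
[[297.3, 0.0, 250.5], [0.0, 297.3, 195.3], [0.0, 0.0, 1.0]] [ 0.255 -0.696  0.373]
```

View pics/w1.png

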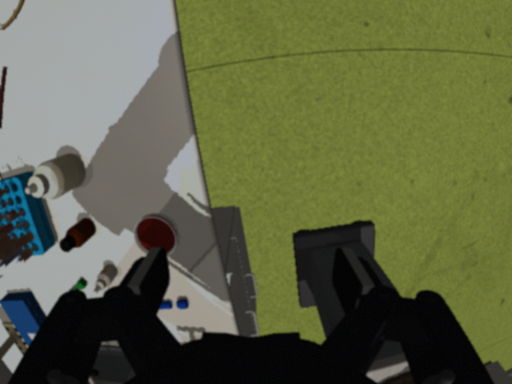

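The wrist picture shows the fingers still over the floor beside the bench, because the move was refused: each row needs all its keys. I'm resending it.

Emit:
drive_tool(plan=[{"travel": [-0.75, -0.23, 0.1], "delta_rot": [0, 0, 0], "grip": -1}, {"travel": [-0.75, -0.23, 0.1], "delta_rot": [0, 0, 0], "grip": -1}, {"travel": [-0.75, -0.23, 0.1], "delta_rot": [0, 0, 0], "grip": -1}, {"travel": [-0.75, -0.23, 0.1], "delta_rot": [0, 0, 0], "grip": -1}, {"travel": [-0.75, -0.23, 0.1], "delta_rot": [0, 0, 0], "grip": -1}, {"travel": [-0.75, -0.23, 0.1], "delta_rot": [0, 0, 0], "grip": -1}, {"travel": [-0.75, -0.23, 0.1], "delta_rot": [0, 0, 0], "grip": -1}, {"travel": [-0.75, -0.23, 0.1], "delta_rot": [0, 0, 0], "grip": -1}])

```text
t: 2.52
eef_pos: [0.4038, -0.3361, 0.1914]
orientation: [0.0, -0.651, 0.759, -0.0]
ft_force: [0.7, -0.3, 1.3]
grip_width: 1.004
gripper_force: 0.0
```

Emit:
drive_tool(plan=[{"travel": [0, 0, 0], "delta_rot": [0, 0, 0], "grip": -1}, {"travel": [0, 0, 0], "delta_rot": [0, 0, 0], "grip": -1}])

```text
t: 2.78
eef_pos: [0.4035, -0.3374, 0.1916]
orientation: [0.0, -0.651, 0.759, -0.0]
ft_force: [-0.3, -0.4, 0.1]
grip_width: 0.999
gripper_force: 0.0
```

```bash
python3 - <<'E'
from h import *
from plant import spotter
import cv2
s=telemetry.state();R=rot(s).as_matrix();print(s["eef_pos"],s["joints"])
c=vision.calibration("wrist");im=vision.snapshot("wrist");cv2.imwrite("pics/w2.png",im)
K,Rc,t=[np.array(c[k]) for k in("intrinsics","R","t")];print((-Rc.T@t).round(3))
for n in("tube_tray_handle",):
  for d in spotter.mark_of("wrist",n):
    u=(np.array(d["uv"])-K[:2,2])/K[0,0];r=np.linalg.norm(u)
    v=Rc.T@np.array([*(u/r*np.sin(r)),np.cos(r)]);o=-Rc.T@t
    print(d["score"],d["uv"],(o+v*(.1-o[2])/v[2]).round(4))
E
```

```text
[ 0.40352205 -0.33735485  0.1915753 ] [-3.22934230e-01  1.44469516e-01 -3.72882752e-01  1.80354204e-04
 -1.05300043e+00  1.70804194e-01]
[ 0.392 -0.414  0.334]
0.83 [251.3, 198.4] [ 0.403  -0.3371  0.1   ]
```

View pics/w2.png

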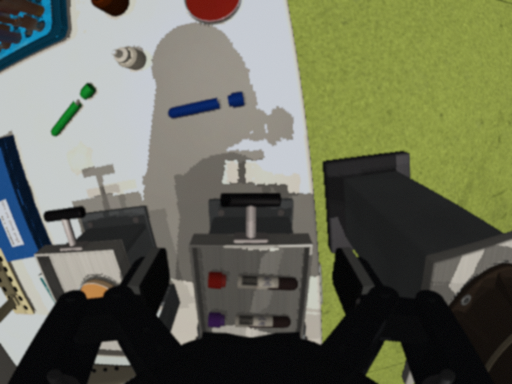

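The wrist view shows the black bar at (251,198), level in the image and centred under the tool, with the purple and red tubes behind it. I'm descending straight down.

Emit:
drive_tool(plan=[{"travel": [0, 0, 0.5], "delta_rot": [0, 0, 0], "grip": -1}, {"travel": [0, 0, 0.5], "delta_rot": [0, 0, 0], "grip": -1}, {"travel": [0, 0, 0.4], "delta_rot": [0, 0, 0], "grip": -1}, {"travel": [0, 0, 0.4], "delta_rot": [0, 0, 0], "grip": -1}, {"travel": [0, 0, 0.25], "delta_rot": [0, 0, 0], "grip": -1}, {"travel": [0, 0, 0.2], "delta_rot": [0, 0, 0], "grip": -1}, {"travel": [0, 0, 0], "delta_rot": [0, 0, 0], "grip": -1}])

```text
t: 3.75
eef_pos: [0.403, -0.3374, 0.0783]
orientation: [-0.0, -0.651, 0.759, 0.0]
ft_force: [0.3, 0.4, 0.2]
grip_width: 1.003
gripper_force: 0.0
```

Emit:
drive_tool(plan=[{"travel": [0, 0, 0], "delta_rot": [0, 0, 0], "grip": 1}, {"travel": [0, 0, 0], "delta_rot": [0, 0, 0], "grip": 1}, {"travel": [0, 0, 0], "delta_rot": [0, 0, 0], "grip": 1}, {"travel": [0, 0, 0], "delta_rot": [0, 0, 0], "grip": 1}, {"travel": [0, 0, 0], "delta_rot": [0, 0, 0], "grip": 1}, {"travel": [0, 0, 0], "delta_rot": [0, 0, 0], "grip": 1}], squeeze=30)

```text
t: 4.5
eef_pos: [0.4039, -0.3374, 0.0796]
orientation: [0.0, -0.652, 0.759, -0.001]
ft_force: [-0.8, 1.1, 6.8]
grip_width: 0.576
gripper_force: 30.7
```

Emit:
drive_tool(plan=[{"travel": [-0.01, 0, -0.18], "delta_rot": [0, 0, 0], "grip": 1}, {"travel": [-0.03, 0, -0.17], "delta_rot": [0, 0, 0], "grip": 1}, {"travel": [-0.03, 0, -0.17], "delta_rot": [0, 0, 0], "grip": 1}, {"travel": [-0.04, 0, -0.17], "delta_rot": [0, 0, 0], "grip": 1}, {"travel": [-0.05, 0, -0.17], "delta_rot": [0, 0, 0], "grip": 1}, {"travel": [-0.055, 0, -0.17], "delta_rot": [0, 0, 0], "grip": 1}, {"travel": [-0.07, 0, -0.16], "delta_rot": [0, 0, 0], "grip": 1}, {"travel": [-0.07, 0, -0.16], "delta_rot": [0, 0, 0], "grip": 1}])

```text
t: 5.5
eef_pos: [0.4064, -0.3195, 0.1469]
orientation: [0.0, -0.652, 0.759, -0.0]
ft_force: [6.0, -0.1, -3.3]
grip_width: 0.575
gripper_force: 31.6
```

```bash
python3 - <<'E'
from h import *
import cv2
im=vision.snapshot("wrist");jm=vision.snapshot("scene")
cv2.imwrite("pics/w3.png",np.hstack([im[100:384,100:400],cv2.resize(jm[120:262,130:280],None,fx=2,fy=2)]))
E
```

```text
(no output)
```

View pics/w3.png

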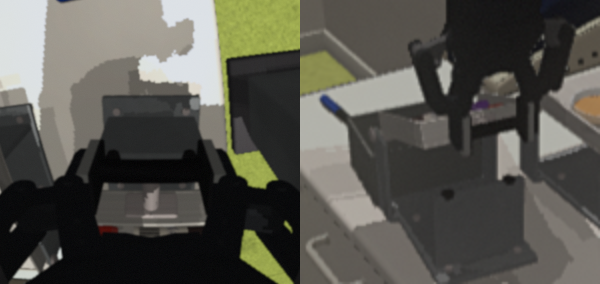

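The tray is up about 0.4 rad. The bar is held at its ends, between the finger pads at wrist crop (150,160), and the tubes are still in the tray. I'm lifting further.

Emit:
drive_tool(plan=[{"travel": [-0.08, 0, -0.155], "delta_rot": [0, 0, 0], "grip": 1}, {"travel": [-0.09, 0, -0.155], "delta_rot": [0, 0, 0], "grip": 1}, {"travel": [-0.1, 0, -0.145], "delta_rot": [0, 0, 0], "grip": 1}, {"travel": [-0.1, 0, -0.145], "delta_rot": [0, 0, 0], "grip": 1}, {"travel": [-0.11, 0, -0.135], "delta_rot": [0, 0, 0], "grip": 1}, {"travel": [-0.12, 0, -0.135], "delta_rot": [0, 0, 0], "grip": 1}, {"travel": [-0.125, 0, -0.12], "delta_rot": [0, 0, 0], "grip": 1}, {"travel": [-0.13, 0, -0.12], "delta_rot": [0, 0, 0], "grip": 1}])

```text
t: 6.6
eef_pos: [0.4126, -0.2774, 0.2023]
orientation: [-0.0, -0.652, 0.759, -0.0]
ft_force: [5.4, -1.4, -2.6]
grip_width: 0.576
gripper_force: 31.9
```

Emit:
drive_tool(plan=[{"travel": [-0.14, 0, -0.11], "delta_rot": [0, 0, 0], "grip": 1}, {"travel": [-0.14, 0, -0.11], "delta_rot": [0, 0, 0], "grip": 1}, {"travel": [-0.15, 0, -0.095], "delta_rot": [0, 0, 0], "grip": 1}, {"travel": [0, 0, 0], "delta_rot": [0, 0, 0], "grip": 1}, {"travel": [0, 0, 0], "delta_rot": [0, 0, 0], "grip": 1}, {"travel": [0, 0, 0], "delta_rot": [0, 0, 0], "grip": 1}, {"travel": [0, 0, 0], "delta_rot": [0, 0, 0], "grip": 1}, {"travel": [0, 0, 0], "delta_rot": [0, 0, 0], "grip": 1}])

```text
t: 7.6
eef_pos: [0.4157, -0.2568, 0.2178]
orientation: [-0.0, -0.651, 0.759, -0.0]
ft_force: [3.1, -4.0, 3.3]
grip_width: 0.575
gripper_force: 33.0
```

```bash
python3 - <<'E'
from h import *
import cv2
im=vision.snapshot("top");jm=vision.snapshot("scene")
cv2.imwrite("pics/w4.png",np.hstack([cv2.resize(im[170:290,150:280],None,fx=3,fy=3),cv2.resize(jm[130:250,130:260],None,fx=3,fy=3)]))
E
```

```text
(no output)
```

View pics/w4.png

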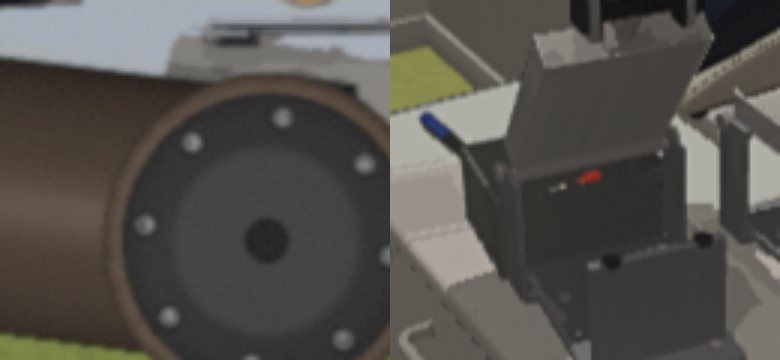

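The scene crop shows the tray steep, with the red cap at crop (590,178) just behind the hinge, around the box. The arm hides the top view. I'll lift a little more and work out where the red cap is.

Emit:
drive_tool(plan=[{"travel": [-0.15, 0, -0.09], "delta_rot": [0, 0, 0], "grip": 1}, {"travel": [-0.15, 0, -0.085], "delta_rot": [0, 0, 0], "grip": 1}, {"travel": [-0.1, 0, -0.05], "delta_rot": [0, 0, 0], "grip": 1}, {"travel": [0, 0, 0], "delta_rot": [0, 0, 0], "grip": 1}, {"travel": [0, 0, 0], "delta_rot": [0, 0, 0], "grip": 1}, {"travel": [0, 0, 0], "delta_rot": [0, 0, 0], "grip": 1}, {"travel": [0, 0, 0], "delta_rot": [0, 0, 0], "grip": 1}, {"travel": [0, 0, 0], "delta_rot": [0, 0, 0], "grip": 1}])

```text
t: 8.7
eef_pos: [0.4187, -0.2366, 0.2289]
orientation: [-0.0, -0.651, 0.759, -0.0]
ft_force: [2.1, -4.2, 3.7]
grip_width: 0.575
gripper_force: 33.2
```

```bash
python3 - <<'E'
from h import *
import cv2
s=telemetry.state();print(s["eef_pos"],s["ft_force"],s["joints"])
jm=vision.snapshot("scene")
cv2.imwrite("pics/w5.png",cv2.resize(jm[130:250,130:260],None,fx=4,fy=4))
c=vision.calibration("scene");K,R,t=[np.array(c[k]) for k in("intrinsics","R","t")]
for z in(.01,.03,.062):
  for dx in(-.045,0,.045):
    for dy in(-.06,.06):
      ex=np.array([.135,.99,0]);ey=np.array([.99,-.135,0])
      X=np.array([.434,-.117,z])+ex*dx+ey*dy;p=K@(R@X+t);print(z,dx,dy,((p[:2]/p[2]-130)*4).round(0))
E
```

```text
[ 0.41873135 -0.23661356  0.22888016] [ 2.05463205 -4.23430823  3.71330487] [-1.03954879e-01  3.61602105e-02 -4.04805417e-01  2.53017690e-04
 -1.12982601e+00 -4.79723178e-02]
0.01 -0.045 -0.06 [155. 367.]
0.01 -0.045 0.06 [370. 314.]
0.01 0 -0.06 [128. 323.]
0.01 0 0.06 [338. 274.]
0.01 0.045 -0.06 [103. 282.]
0.01 0.045 0.06 [307. 236.]
0.03 -0.045 -0.06 [152. 334.]
0.03 -0.045 0.06 [370. 282.]
0.03 0 -0.06 [125. 291.]
0.03 0 0.06 [337. 242.]
0.03 0.045 -0.06 [100. 251.]
0.03 0.045 0.06 [306. 205.]
0.062 -0.045 -0.06 [148. 281.]
0.062 -0.045 0.06 [369. 230.]
0.062 0 -0.06 [120. 239.]
0.062 0 0.06 [336. 191.]
0.062 0.045 -0.06 [ 95. 199.]
0.062 0.045 0.06 [305. 156.]
```

View pics/w5.png

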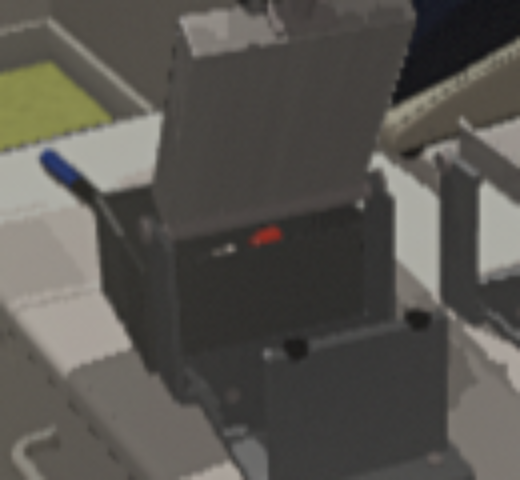

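The red cap at (266,236) and the white label at (222,250) show just above the box's near rim (row ~254), which places them inside the box. I'm lowering along the same arc at about 0.4 rad/s.

Emit:
drive_tool(plan=[{"travel": [0.1, 0, 0.05], "delta_rot": [0, 0, 0], "grip": 1}, {"travel": [0.15, 0, 0.085], "delta_rot": [0, 0, 0], "grip": 1}, {"travel": [0.15, 0, 0.09], "delta_rot": [0, 0, 0], "grip": 1}, {"travel": [0.15, 0, 0.095], "delta_rot": [0, 0, 0], "grip": 1}, {"travel": [0.14, 0, 0.11], "delta_rot": [0, 0, 0], "grip": 1}, {"travel": [0.14, 0, 0.11], "delta_rot": [0, 0, 0], "grip": 1}, {"travel": [0.13, 0, 0.12], "delta_rot": [0, 0, 0], "grip": 1}, {"travel": [0.125, 0, 0.12], "delta_rot": [0, 0, 0], "grip": 1}])

```text
t: 9.75
eef_pos: [0.4108, -0.2899, 0.1889]
orientation: [0.0, -0.651, 0.759, 0.0]
ft_force: [6.8, 1.4, -2.1]
grip_width: 0.574
gripper_force: 32.8
```

Emit:
drive_tool(plan=[{"travel": [0.12, 0, 0.135], "delta_rot": [0, 0, 0], "grip": 1}, {"travel": [0.11, 0, 0.135], "delta_rot": [0, 0, 0], "grip": 1}, {"travel": [0.1, 0, 0.145], "delta_rot": [0, 0, 0], "grip": 1}, {"travel": [0.1, 0, 0.145], "delta_rot": [0, 0, 0], "grip": 1}, {"travel": [0.09, 0, 0.155], "delta_rot": [0, 0, 0], "grip": 1}, {"travel": [0.08, 0, 0.155], "delta_rot": [0, 0, 0], "grip": 1}, {"travel": [0.07, 0, 0.16], "delta_rot": [0, 0, 0], "grip": 1}, {"travel": [0, 0, 0], "delta_rot": [0, 0, 0], "grip": 1}])

```text
t: 10.75
eef_pos: [0.4058, -0.3233, 0.1373]
orientation: [0.0, -0.651, 0.759, 0.0]
ft_force: [6.5, -1.0, -0.5]
grip_width: 0.576
gripper_force: 32.6
```

```bash
python3 - <<'E'
from h import *
import cv2
im=vision.snapshot("wrist");jm=vision.snapshot("top")
cv2.imwrite("pics/w6.png",np.hstack([im[100:384,100:400],cv2.resize(jm[170:312,150:320],None,fx=2,fy=2)]))
E
```

```text
(no output)
```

View pics/w6.png

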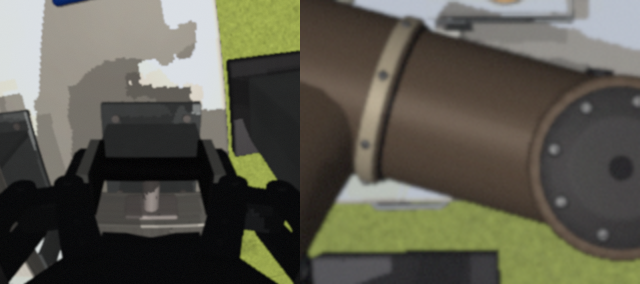

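The wrist view shows no tube on the visible tray floor, where the red cap used to be at (105,228). I'm lowering the rest of the way.

Emit:
drive_tool(plan=[{"travel": [0.07, 0, 0.16], "delta_rot": [0, 0, 0], "grip": 1}, {"travel": [0.055, 0, 0.17], "delta_rot": [0, 0, 0], "grip": 1}, {"travel": [0.05, 0, 0.17], "delta_rot": [0, 0, 0], "grip": 1}, {"travel": [0.04, 0, 0.17], "delta_rot": [0, 0, 0], "grip": 1}, {"travel": [0.03, 0, 0.17], "delta_rot": [0, 0, 0], "grip": 1}, {"travel": [0.03, 0, 0.17], "delta_rot": [0, 0, 0], "grip": 1}, {"travel": [0.01, 0, 0.16], "delta_rot": [0, 0, 0], "grip": 1}, {"travel": [0, 0, 0], "delta_rot": [0, 0, 0], "grip": 1}])

```text
t: 11.85
eef_pos: [0.4038, -0.3373, 0.0801]
orientation: [0.0, -0.652, 0.759, -0.0]
ft_force: [3.6, 0.4, 8.1]
grip_width: 0.574
gripper_force: 33.7
```

Emit:
drive_tool(plan=[{"travel": [0, 0, 0], "delta_rot": [0, 0, 0], "grip": 0.2}, {"travel": [0, 0, 0], "delta_rot": [0, 0, 0], "grip": -0.3}, {"travel": [0, 0, 0], "delta_rot": [0, 0, 0], "grip": -1}, {"travel": [0, 0, 0], "delta_rot": [0, 0, 0], "grip": -1}, {"travel": [0, 0, 0], "delta_rot": [0, 0, 0], "grip": -1}, {"travel": [0, 0, -0.2], "delta_rot": [0, 0, 0], "grip": -1}, {"travel": [0, 0, -0.4], "delta_rot": [0, 0, 0], "grip": -1}, {"travel": [0, 0, -0.6], "delta_rot": [0, 0, 0], "grip": -1}])

```text
t: 12.85
eef_pos: [0.4028, -0.3371, 0.1404]
orientation: [-0.0, -0.651, 0.759, 0.001]
ft_force: [1.2, 0.4, 0.7]
grip_width: 0.998
gripper_force: 0.0
```

Emit:
drive_tool(plan=[{"travel": [0, 0, -1], "delta_rot": [0, 0, 0], "grip": -1}, {"travel": [0, 0, -0.8], "delta_rot": [0, 0, 0], "grip": -1}, {"travel": [0.8, 0, 0], "delta_rot": [0, 0, 0], "grip": -1}, {"travel": [0.8, 0, 0], "delta_rot": [0, 0, 0], "grip": -1}, {"travel": [0.8, 0, 0], "delta_rot": [0, 0, 0], "grip": -1}, {"travel": [0.8, 0, 0], "delta_rot": [0, 0, 0], "grip": -1}, {"travel": [0.8, 0, 0], "delta_rot": [0, 0, 0], "grip": -1}, {"travel": [0, 0, 0], "delta_rot": [0, 0, 0], "grip": -1}])

```text
t: 13.85
eef_pos: [0.3721, -0.537, 0.2295]
orientation: [-0.0, -0.651, 0.759, 0.0]
ft_force: [0.2, 0.7, -0.4]
grip_width: 1.003
gripper_force: 0.0
```

```bash
python3 - <<'E'
from h import *
import cv2
im=vision.snapshot("top")
cv2.imwrite("pics/w7.png",cv2.resize(im[110:290,150:340],None,fx=3.3,fy=3.3,interpolation=cv2.INTER_CUBIC))
E
```

```text
(no output)
```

View pics/w7.png

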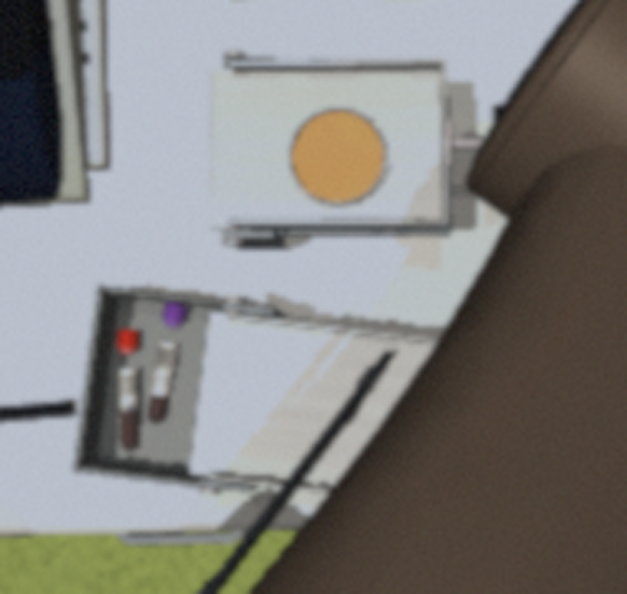

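The top view shows both tubes lying in the grey box, red at (128,390) and purple at (165,365). Both trays are down and the gripper is clear, so I'm handing the job in.

```bash
python3 -c "
from plant import sign_off
print(sign_off())"
```

```text
the job is handed in; nothing more can be done
None
```

I tipped both tubes into the grey box, lowered the tray gently until it lay down, let go and handed the job in; the last top view shows both tubes in the box and both trays down, but the sign-off gave no verdict.

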